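Hold the board clamp open at the index clip

ROBOT

A 6-joint arm with a two-finger parallel gripper is mounted at the origin on the work surface. World frame = base frame: x ahead of the robot, y to its left, z up, the work surface at z = 0. Lengths are in m, angles in degrees, forces in N, time in s.
With the tool pointing down it reaches from about 0.375 to 0.9 m from the base axis. Payload 3.1 kg.
Tool frame: the origin (TCP) lies on the centre line of the jaws, within the pads' length; the fingertips stand 17 mm ahead of it and the grasp point (between the pads) lies 2 mm behind it; z points along the fingers, y is the line along which they close (so a half turn about z gives the same grasp; the last joint's range is limited). The gripper opens to 87 mm and grips with 3 to 60 N. Pads are 19 mm wide; open, the fingers measure 117 mm over their backs; the gripper's body (75 mm by 190 mm) begins 51 mm behind the grasp point.
Start: joints at [-85.056, 30.224, 82.088, -0, 67.689, -10.227], TCP at [0.164, -0.603, 0.24] pointing down, gripper open.
Joint ranges: [-176.69, 176.69], [-43.24, 126.21], [12.49, 139.97], [-82, 262], [0, 151.66], [-163.58, 163.58]. Speed limits (degrees/s): [159.86, 159.86, 180, 180, 180, 180].

INTERFACE

Orientations are given as a 3x3 rotation matrix whose columns are the frame's x, y, z axes.
In Python, from rig import bot, imaging, finder gives the robot as it stands. The module is installed in compiled form; this text tells all that it offers.
- The arm moves only by the tool play_rows, never from a script. Its argument "motion" is a list that holds one entry, the list of rows, each a list of 6 numbers: the shift along the tool's x, y, z in m, then the turn, a rotation vector about the tool's x, y, z in degrees. In form: [[[dx, dy, dz, wx, wy, wz], ...]]. A call has 1 to 8 rows; each row is the pose to reach, as a shift and turn from the pose commanded when the call began, along the tool's axes at that moment; what a row does not reach only later rows make up. A row lasts 1/12 s, in which the tool goes at most 41.7 mm and 7.16 degrees, less where a joint would pass 70% of its speed; a pose out of reach is approached as far as the arm can. A call with a gripper value outside its range is refused whole. "fingers" is the finger opening in m, from 0 to 0.087, set as the call begins (left out, the last holds). The fingers move at their own pace and stop on an object; the grip force is fixed at half the most. Time passes only in rows, so rows that repeat a pose let the fingers close. It gives the time, the measured TCP pose, the force, the opening and the grip force at its end, in the units of the state.
- bot.read_state(): the state, without advancing time (a new reading comes with each control period).
- imaging.capture(name): name is "side" or "top" or "wrist"; returns a dict with "frame" (480x640x3 uint8, red, green, blue), "camera_matrix" (3x3 intrinsics, pixels), "R" (3x3) and "t" (3): a world point X has camera coordinates R X + t. Camera axes: x right, y down, z forward; pixel columns grow to the right and rows downward; lengths in m; the calibration is good to about 2 mm. A picture is of the moment at which its call begins. There is no depth.
- bot.hand_in(): hands the job in; it is judged then, once.
Trained networks look in the newest picture that a camera, given by its name, has taken for a name from the list of things; names that differ only in an ending like _2 or _b are one class to them, and where a whole thing is asked for, a point or a joint stands for the part that bears it (a point fixed in the world has none). Each returns a list of dicts, best first, with "confidence" (0 to 1); they miss things now and then, are a little off and sometimes report something else, mostly with a low value. They report only what shows in the picture. A call takes as long as a camera call.
- finder.recognise(camera, name): "at" ([x, y, z] in m, in world coordinates, good to about 4 mm: the middle of the surface that is visible of it).
- finder.outline_of(camera, name): "pixels" (480x640 bool, what is visible of it).
The state is a dict: "time_s": time; "joint_positions": joint angles; "qvel": joint speeds; "tau": joint torques, N m; "position": TCP position; "tcp_rot": TCP orientation; "force": force on the tool from outside, world axes, zero at the start; "moment": the same for the moment, N m; "opening": opening from 0.0 (shut) to 1.0 (fully open); "grasp_force": force on a finger pad.
Only numpy, scipy, OpenCV 4.12 (cv2) and the standard library are available. Lean on these libraries where they do the work, as an engineer would, in place of code of your own. Each camera call takes 0.05 s, during which the arm holds its last target. There are 200 camera calls.

TASK

Open the spring-loaded board clamp on the preheater so that a circuit board can be laid in: press the round release plunger beside the jaw straight down to its stop and let it come back up, which unlatches the sliding jaw, then pull the jaw by its upright knob until its pointer tab is in line with the index clip. The spring wants to pull the jaw back, so finish while still holding the knob, with the jaw kept still at the clip; leave the board, the flux tin and the brush where they lie.

Things in the scene. Friction and masses are not known exactly. Their poses are not given: they have to be found in the camera images.
- fixture: Preheater with board clamp, bolted down: black box 260 x 220 mm, grey top plate 55 mm above the bench. Origin on the bench; box from 140 mm on -x to 120 mm on +x, 110 mm to either y. x runs along the two guide rods; the jaw opens to -x (vent-slot side, roughly towards the robot). Fixed jaw at x +65 mm. Only the knob and its stem stand higher than 90 mm above the bench.
- jaw: Sliding aluminium jaw, bar 14 x 124 mm, top 85 mm high, with knob and pointer. Origin and axes as the fixture's when latched; slides along its -x, 0 to 75 mm, no stop at the mark. Latched at 0 till the plunger is pressed, then springs out to about 14 mm and stays unlatched. Pulling further works against a 150 N/m return spring (6.5 N at most at the mark); let go, it slides back to 14 mm.
- jaw_knob (a point): Centre of the pull knob on the jaw: upright black cylinder, 22 mm diameter, 30 mm tall, top 130 mm and this point 115 mm above the bench, on a steel stem 12 mm in diameter. With the jaw latched it lies 35 mm to the fixture's -x, on its middle line. Moves with the jaw.
- jaw_pointer (a point): Outer end of the jaw's steel pointer tab, 4 mm wide along x, 78 mm above the bench, 80 mm to the fixture's -y; with the jaw latched 10 mm to the fixture's -x. Moves with the jaw.
- mark_line (a point): The mark: middle plane of the index clip, an upright dark steel plate 4 mm thick along the fixture's x, 16 mm along y, on a 12 mm foot fixed at the fixture's -y side (top 84 mm, this point 78 mm above the bench). Axes as the fixture's. At the mark, pointer and clip have the same x in the fixture's frame. It lies 36 to 56 mm to the -x of the latched pointer.
- plunger_top (a point): Centre of the top face of the release plunger's head: black disc 26 mm in diameter and 10 mm thick on a steel stem, top 90 mm above the bench when up; 16.5 mm to the fixture's -x and 85 mm to its +y.
- plunger (a joint): How far the plunger is pressed: 0 up, 0.010 m at its stop; straight down. Spring: 2 N to start, 6 N at the stop; comes back up when released. The jaw unlatches over the last 3 mm.
- board: Loose blue circuit board 90 x 70 x 4 mm with low chips, flat on the bench to the fixture's +y side; origin at its underside's centre. Leave it alone.
- flux_tin: Loose low round black tin, 52 mm diameter, 30 mm tall, on the bench at the fixture's -y side; origin at its underside's centre. Leave it alone.
- brush: Loose cleaning brush about 150 mm long, lying on the bench beyond the fixture's +x side; origin at its underside. Leave it alone.

How it is judged (in metres and radians):
On the way:
1. the release plunger is pressed down to its stop (value of joint plunger above 0.0085 m), for 0.1 s.
At the end, for the whole second after the job is handed in: The jaw's pointer is within 4 mm of the index clip's middle plane along the pull direction and still (under 10 mm/s), the gripper's fingers still bear on the jaw or its knob with more than 1.5 N, and the plunger is back up (less than 3 mm down) (x of jaw_pointer in the frame of mark_line between -0.004 and 0.004 m and linear speed of jaw below 0.01 m/s and contact force between the fingers and jaw above 1.5 N and value of joint plunger below 0.003 m); the arm keeps its last pose, push and grip.
It fails at once if the board is displaced by more than 20 mm (distance of board from where it was at the start of the episode above 0.02 m).
It fails at once if the flux tin is displaced by more than 20 mm (distance of flux_tin from where it was at the start of the episode above 0.02 m).
It fails at once if the brush is displaced by more than 20 mm (distance of brush from where it was at the start of the episode above 0.02 m).
It also fails if it takes over 38 s, if anything falls off the work surface, if the arm or the gripper's body presses on something with over 40 N, if the wrist force passes 120 N, or if a joint passes its speed limit or range.

## Working session

There is one attempt and no reset: what is moved stays moved. The work goes in short steps, Python scripts to look and compute and a tool call to move; the robot and the scene stay as the last step left them, time stands still between calls to the robot, and variables do not carry over. Pictures are saved under pics/ and viewed, at most 10 in all, crops included, and the job is handed in when it is done.

Besides the shell and the picture viewer there is one more tool, called after ">>>" as name(argument=value, ...), one argument or row to a line, values as JSON. play_rows: Moves the arm, as the interface text tells. Its arguments: {"type":"object","properties":{"motion":{"type":"array"},"fingers":{"type":"number"}},"required":["motion"]}

```bash
mkdir -p pics
python3 - <<'E'
from rig import bot, imaging, finder
import cv2,numpy as np
s=bot.read_state(); print(s['time_s'],s['position'],np.round(s['tcp_rot'],3).tolist(),s['force'])
for c in ['top','side']:
    d=imaging.capture(c); cv2.imwrite(f'pics/{c}0.png',d['frame'][:,:,::-1])
    np.savez(f'{c}0.npz',**{k:d[k] for k in d})
    for n in ['fixture','jaw_knob','jaw_pointer','mark_line','plunger_top','board','flux_tin','brush']:
        r=finder.recognise(c,n); print(c,n,[(np.round(q['at'],4).tolist(),round(q['confidence'],2)) for q in r[:2]])
E
```

```text
0.0 [ 0.16354097 -0.60250312  0.23855362] [[0.965, 0.262, -0.0], [0.262, -0.965, 0.002], [0.0, -0.002, -1.0]] [-0.32494445 -0.21318284  0.36972024]
top fixture [([0.5909, -0.1393, 0.0565], 0.71)]
top jaw_knob [([0.5808, -0.1339, 0.085], 0.74), ([0.6149, -0.0669, 0.0917], 0.32)]
top jaw_pointer [([0.5806, -0.1369, 0.0849], 0.59)]
top mark_line [([0.5091, -0.2093, 0.0637], 0.63), ([0.5888, -0.1328, 0.056], 0.56)]
top plunger_top [([0.614, -0.0658, 0.0891], 0.55)]
top board [([0.6833, 0.022, 0.0031], 0.78)]
top flux_tin [([0.4879, -0.2993, 0.0312], 0.95)]
top brush [([0.8027, -0.2027, 0.0154], 0.55), ([0.6828, 0.0193, 0.005], 0.44)]
side fixture [([0.5786, -0.199, 0.0553], 0.87)]
side jaw_knob [([0.57, -0.1451, 0.0831], 0.56)]
side jaw_pointer [([0.571, -0.1423, 0.0764], 0.88)]
side mark_line [([0.5096, -0.2158, 0.0646], 0.7), ([0.4852, -0.3128, 0.0328], 0.57)]
side plunger_top [([0.6111, -0.068, 0.0865], 0.7)]
side board [([0.6846, 0.0223, 0.0009], 0.57), ([0.5817, -0.1971, 0.0544], 0.44)]
side flux_tin [([0.4849, -0.3107, 0.0325], 0.81)]
side brush [([0.7984, -0.2167, 0.0181], 0.97), ([0.5715, -0.1398, 0.0754], 0.53)]
```

View pics/top0.png

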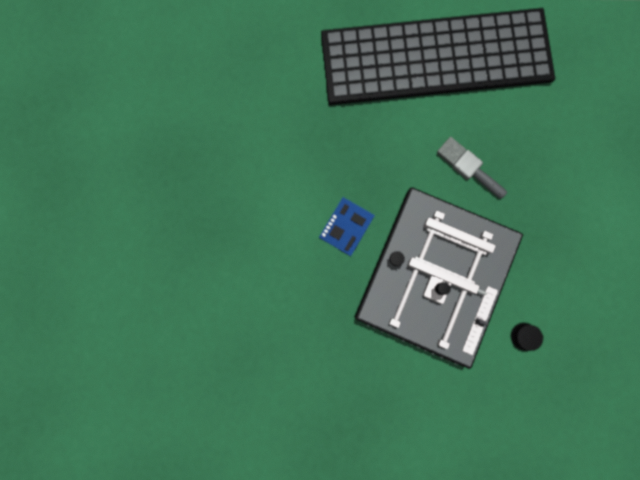

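View pics/side0.png

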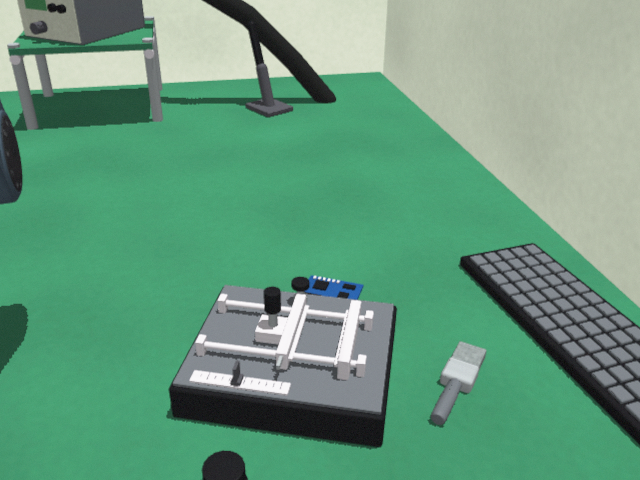

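The top view shows the fixture with its plate corners near (414,189), (522,235), (470,366) and (357,321). The knob is near (442,288), the plunger near (396,259) and the clip near (481,322). The side view shows the plunger at (300,284), the knob at (272,300) and the clip at (237,374). I'll enlarge both.

Run:
```python
import cv2
a=cv2.imread('pics/top0.png')[180:375,345:535]; b=cv2.imread('pics/side0.png')[270:440,165:405]
cv2.imwrite('pics/topc.png',cv2.resize(a,None,fx=3,fy=3,interpolation=cv2.INTER_CUBIC))
cv2.imwrite('pics/sidec.png',cv2.resize(b,None,fx=3,fy=3,interpolation=cv2.INTER_CUBIC))
```

```text
(no output)
```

View pics/topc.png

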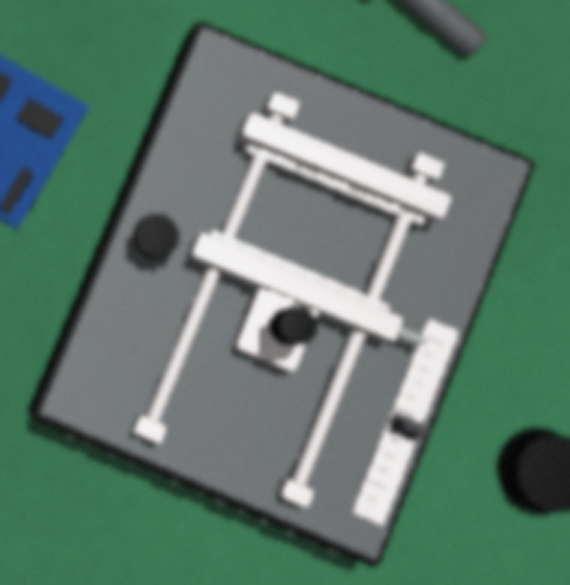

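View pics/sidec.png

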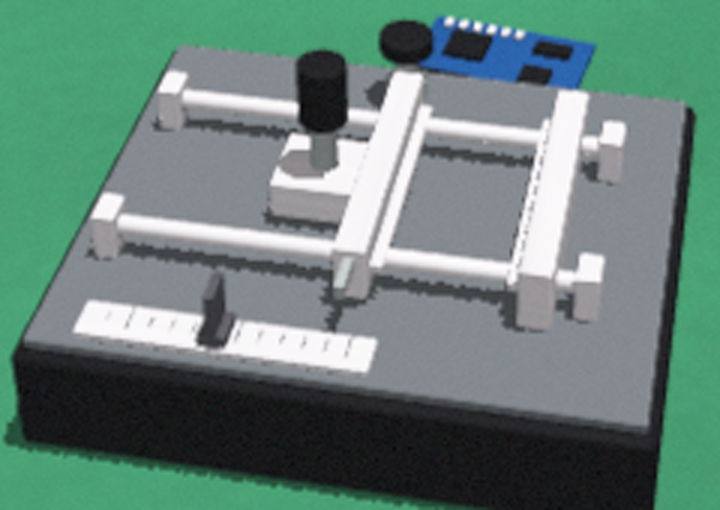

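The top crop shows the plate corners at (202,24), (532,162), (378,562) and (37,412). The plunger is at (155,237), the knob top at (296,327) and the clip at (405,427). The side crop shows the clip top at (215,277), the pointer end at (343,275), the plunger at (406,38) and the knob top at (322,62).

```bash
cat > fit.py <<'E'
import numpy as np
from scipy.optimize import least_squares
T=np.load('top0.npz');S=np.load('side0.npz')
def proj(d,X):
    c=X@d['R'].T+d['t']; p=c@d['camera_matrix'].T; return p[:,:2]/p[:,2:]
px=lambda P,o:(np.array(P,float)+.5)/3-.5+o
C=[(120,110,55),(120,-110,55),(-140,-110,55),(-140,110,55),(-16.5,85,90),(-35,0,130)]
F=np.array(C)/1000.
pt=px([(202,24),(532,162),(378,562),(37,412),(155,237),(296,327),(405,427),(422,341)],(345,180))
ps=px([(175,45),(693,102),(648,432),(25,345),(406,38),(322,62),(215,277),(343,275)],(165,270))
def W(q,F):
    c,s=np.cos(q[2]),np.sin(q[2]); return np.c_[q[0]+c*F[:,0]-s*F[:,1],q[1]+s*F[:,0]+c*F[:,1],F[:,2]]
def model(q):
    G=np.vstack([F,[-q[3],-.08,.084],[-.010,-.08,.078]]); return W(q,G)
def res(q):
    X=model(q); a=proj(T,X)-pt; b=proj(S,X)-ps
    return np.r_[a.ravel(),b.ravel()]
E
python3 - <<'E'
from fit import *
r=least_squares(res,[.59,-.14,-.1,.05],loss='soft_l1'); q=r.x
print(q[:2],np.degrees(q[2]),q[3]); R=res(q).reshape(2,8,2); print(np.round(R,1).tolist())
print(np.round(np.sqrt(np.diag(np.linalg.inv(r.jac.T@r.jac))),4))
print(model(q)[4:])
for d,p,w in((T,pt,'t'),(S,ps,'s')):
    X=[]
    for i,z in((6,.084),(7,.078),(4,.09),(5,.13)):
        M=d['R'].T@np.linalg.solve(d['camera_matrix'],np.r_[p[i],1]); o=-d['R'].T@d['t']; P=o+M*(z-o[2])/M[2]
        c,s=np.cos(q[2]),np.sin(q[2]); v=P-np.r_[q[:2],0]; print(w,i,np.round([c*v[0]+s*v[1],-s*v[0]+c*v[1]],4))
E
```

```text
[ 0.60023072 -0.1473327 ] -17.686191185254245 0.06601427490141713
[[[-9.0, -0.6], [-1.1, -8.0], [8.4, 0.4], [0.7, 8.7], [-0.9, 3.2], [1.8, -0.8], [-0.3, -0.8], [2.4, -3.7]], [[167.5, 10.8], [-3.2, 104.3], [-210.5, -22.8], [40.9, -100.3], [-5.5, -2.9], [-0.6, -0.1], [-0.3, -2.6], [4.0, 5.3]]]
[0.0009 0.0011 0.0139 0.0017]
[[ 0.61033389 -0.06133749  0.09      ]
 [ 0.566885   -0.13669958  0.13      ]
 [ 0.51303235 -0.20349611  0.084     ]
 [ 0.5663991  -0.22051344  0.078     ]]
t 6 [-0.0671 -0.0809]
t 7 [-0.0174 -0.0779]
t 4 [-0.0108  0.0852]
t 5 [-0.0372  0.0023]
s 6 [-0.0647 -0.0844]
s 7 [-0.016  -0.0714]
s 4 [-0.0081  0.0787]
s 5 [-0.0342 -0.0001]
```

```bash
sed -i 's/(175,45),(693,102),(648,432),(25,345)/(693,102),(648,432),(25,345),(175,45)/' fit.py
python3 - <<'E'
from fit import *
r=least_squares(res,[.59,-.14,-.3,.05],loss='soft_l1'); q=r.x; np.save('q.npy',q)
print(q[:2],np.degrees(q[2]),q[3]); R=res(q).reshape(2,8,2); print(np.round(R,1).tolist())
print(np.round(np.sqrt(np.diag(np.linalg.inv(r.jac.T@r.jac))),4))
print(model(q)[4:])
for d,p,w in((T,pt,'t'),(S,ps,'s')):
    for i,z in((6,.084),(7,.078),(4,.09),(5,.13)):
        M=d['R'].T@np.linalg.solve(d['camera_matrix'],np.r_[p[i],1]); o=-d['R'].T@d['t']; P=o+M*(z-o[2])/M[2]
        c,s=np.cos(q[2]),np.sin(q[2]); v=P-np.r_[q[:2],0]; print(w,i,np.round([c*v[0]+s*v[1],-s*v[0]+c*v[1]],4))
from rig import bot
s=bot.read_state();Rt=s['tcp_rot'];p=s['position']
for n,P,tz in(('plunger',model(q)[4],.10),('knob',model(q)[5],.117)): print(n,Rt.T@(np.r_[P[:2],.20]-p))
yt=Rt[:,1];print('tool y angle',np.degrees(np.arctan2(yt[1],yt[0])))
E
```

```text
[ 0.59978975 -0.14920522] -22.528984643703485 0.06013547942410581
[[[-0.9, -3.1], [3.8, -0.8], [1.2, 3.3], [-2.7, 1.5], [0.9, -0.7], [1.2, -1.2], [-2.4, -1.2], [1.7, 0.1]], [[1.3, -2.7], [3.4, 1.3], [-7.4, -0.6], [-1.1, -3.5], [-0.3, -2.3], [-0.3, -0.6], [-0.1, -4.6], [-1.6, 5.4]]]
[0.0007 0.001  0.006  0.0015]
[[ 0.61711675 -0.06436994  0.09      ]
 [ 0.56746075 -0.13579494  0.13      ]
 [ 0.5135914  -0.20005913  0.084     ]
 [ 0.55990083 -0.21926858  0.078     ]]
t 6 [-0.0603 -0.0844]
t 7 [-0.011  -0.0772]
t 4 [-0.0183  0.0858]
t 5 [-0.0375  0.0011]
s 6 [-0.0577 -0.0877]
s 7 [-0.0103 -0.0706]
s 4 [-0.015   0.0796]
s 5 [-0.0344 -0.0011]
plunger [ 0.57873604 -0.40133099  0.03955954]
knob [ 0.51211784 -0.34539115  0.03956023]
tool y angle -74.82819801730301
```

```bash
cat >> fit.py <<'E'
def model(q):
    G=np.vstack([F,[-q[3],-.08,.084],[-.010,-.08,.078]]); G[:4,:2]-=q[4]*np.sign(G[:4,:2]); return W(q,G)
E
python3 - <<'E'
from fit import *
r=least_squares(res,[.59,-.14,-.3,.05,.003],loss='soft_l1'); q=r.x; np.save('q.npy',q)
print(q[:2],np.degrees(q[2]),q[3:]); R=res(q).reshape(2,8,2); print(np.round(R,1).tolist())
print(model(q)[4:])
E
```

```text
[ 0.59992923 -0.14991059] -22.30112511374913 [0.06060999 0.00426672]
[[[0.4, 0.0], [0.9, 0.0], [0.6, -0.3], [1.1, 0.5], [1.2, -0.6], [1.7, -1.2], [-1.9, -1.1], [2.3, -0.1]], [[-2.0, -1.2], [0.7, -1.8], [-2.3, -1.8], [0.6, -1.2], [-0.3, -2.0], [-0.1, -0.2], [-0.1, -4.1], [-1.1, 5.8]]]
[[ 0.61691871 -0.06500707  0.09      ]
 [ 0.56754715 -0.13662898  0.13      ]
 [ 0.51349479 -0.20092683  0.084     ]
 [ 0.56031926 -0.22013202  0.078     ]]
```

>>> play_rows(
  motion=[
    [[0.29, -0.2, 0.02, 0, 0, 38], [0.29, -0.2, 0.02, 0, 0, 38], [0.29, -0.2, 0.02, 0, 0, 38], [0.29, -0.2, 0.02, 0, 0, 38], [0.29, -0.2, 0.02, 0, 0, 38], [0.29, -0.2, 0.02, 0, 0, 38], [0.29, -0.2, 0.02, 0, 0, 38], [0.29, -0.2, 0.02, 0, 0, 38]],
  ],
  fingers=0,
)

```text
time_s: 1.57
position: [0.3774, -0.3503, 0.221]
tcp_rot: [[0.921, -0.389, 0.0], [-0.389, -0.921, -0.001], [0.001, 0.0, -1.0]]
force: [0.2, -0.3, -0.4]
opening: 0.475
grasp_force: 0.0
```

>>> play_rows(
  motion=[
    [[0.105, -0.34, 0.02, 0, 0, 0], [0.105, -0.34, 0.02, 0, 0, 0], [0.105, -0.34, 0.02, 0, 0, 0], [0.105, -0.34, 0.02, 0, 0, 0], [0.105, -0.34, 0.02, 0, 0, 0], [0.105, -0.34, 0.02, 0, 0, 0], [0.105, -0.34, 0.02, 0, 0, 0], [0.105, -0.34, 0.02, 0, 0, 0]],
  ],
  fingers=0,
)

```text
time_s: 2.23
position: [0.5914, -0.0949, 0.2022]
tcp_rot: [[0.922, -0.388, 0.0], [-0.388, -0.922, -0.0], [0.0, 0.0, -1.0]]
force: [0.3, -0.8, -0.4]
opening: 0.007
grasp_force: 0.0
```

>>> play_rows(
  motion=[
    [[0, 0, 0, 0, 0, 0], [0, 0, 0, 0, 0, 0], [0, 0, 0, 0, 0, 0]],
  ],
)

```text
time_s: 2.48
position: [0.5898, -0.0967, 0.2019]
tcp_rot: [[0.922, -0.387, -0.001], [-0.387, -0.922, -0.0], [-0.001, 0.001, -1.0]]
force: [-0.1, 0.1, 0.4]
opening: 0.005
grasp_force: 0.0
```

```bash
cat > fit2.py <<'E'
from fit import *
q=np.load('q.npy')
def show(cam,name,pts):
    from rig import imaging,bot
    import cv2
    d=imaging.capture(cam); im=d['frame'][:,:,::-1].copy()
    cv2.imwrite(f'pics/{name}raw.png',im); np.savez(name+'.npz',**d)
    for u in proj(d,pts):
        if abs(u).max()<2000: cv2.circle(im,tuple(int(round(v)) for v in u),3,(0,0,255),1)
    cv2.imwrite(f'pics/{name}.png',im)
    s=bot.read_state(); print(s['time_s'],s['position'],s['tcp_rot'].round(3).tolist(),s['opening'],s['force'].round(2)); return s
E
python3 - <<'E'
from fit2 import *
P=model(q)[4:]
s=show('wrist','w1',P)
print(s['tcp_rot'].T@(np.r_[P[0][:2],.115]-s['position']))
E
```

```text
2.5333 [ 0.58948981 -0.0974489   0.20206794] [[0.921, -0.388, -0.001], [-0.388, -0.921, -0.0], [-0.001, 0.001, -1.0]] 0.007276699575314716 [-0.43 -0.76 -0.19]
[ 0.01273905 -0.04060102  0.087034  ]
```

View pics/w1.png

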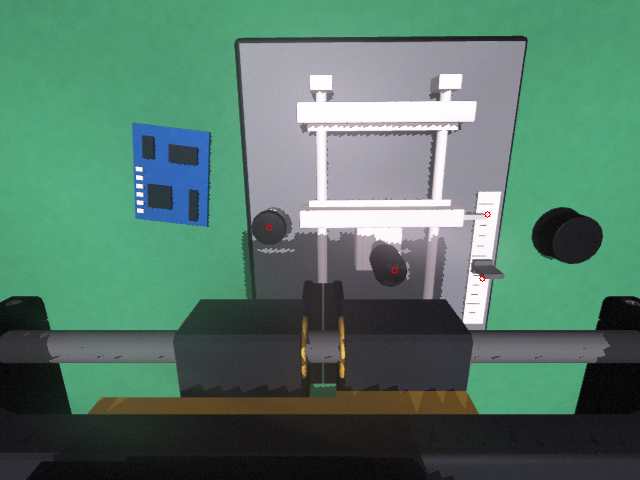

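The wrist view agrees with the fit. The plunger disc is at (269,225), 3 px from the predicted (270,228). The pointer is at (488,215), the clip top near (491,275) and the knob top at (394,271). Now I'll press the plunger.

>>> play_rows(
  motion=[
    [[0.014, -0.041, 0.0, 0, 0, 0], [0.014, -0.041, 0.03, 0, 0, 0], [0.014, -0.041, 0.06, 0, 0, 0], [0.014, -0.041, 0.08, 0, 0, 0], [0.014, -0.041, 0.088, 0, 0, 0], [0.014, -0.041, 0.088, 0, 0, 0], [0.014, -0.041, 0.088, 0, 0, 0]],
  ],
)

```text
time_s: 3.12
position: [0.619, -0.0658, 0.1146]
tcp_rot: [[0.921, -0.39, 0.0], [-0.39, -0.921, -0.0], [0.0, 0.0, -1.0]]
force: [-0.0, 0.8, 0.2]
opening: 0.006
grasp_force: 0.0
```

>>> play_rows(
  motion=[
    [[0, 0, 0.004, 0, 0, 0], [0, 0, 0.008, 0, 0, 0], [0, 0, 0.012, 0, 0, 0], [0, 0, 0.014, 0, 0, 0], [0, 0, 0.015, 0, 0, 0], [0, 0, 0.015, 0, 0, 0]],
  ],
)

```text
time_s: 3.62
position: [0.6203, -0.0652, 0.1]
tcp_rot: [[0.922, -0.388, 0.003], [-0.388, -0.922, -0.002], [0.003, 0.0, -1.0]]
force: [0.3, -2.7, 4.7]
opening: 0.004
grasp_force: 2.2
```

>>> play_rows(
  motion=[
    [[0, 0, 0.002, 0, 0, 0], [0, 0, 0.004, 0, 0, 0], [0, 0, 0.005, 0, 0, 0], [0, 0, 0.006, 0, 0, 0], [0, 0, 0.006, 0, 0, 0], [0, 0, 0.006, 0, 0, 0]],
  ],
)

```text
time_s: 4.12
position: [0.6204, -0.0652, 0.0972]
tcp_rot: [[0.922, -0.387, 0.004], [-0.387, -0.922, -0.002], [0.004, 0.0, -1.0]]
force: [-3.7, -2.3, 21.4]
opening: 0.006
grasp_force: 10.8
```

The force is 21 N, well past the 6 N spring, so the plunger is at its stop. I'll retreat and look.

>>> play_rows(
  motion=[
    [[0, 0, -0.04, 0, 0, 0], [0, 0, -0.08, 0, 0, 0], [-0.02, 0.02, -0.105, 0, 0, 0], [-0.05, 0.04, -0.105, 0, 0, 0], [-0.07, 0.05, -0.105, 0, 0, 0], [-0.07, 0.05, -0.105, 0, 0, 0], [-0.07, 0.05, -0.105, 0, 0, 0]],
  ],
  fingers=0,
)

```text
time_s: 4.7
position: [0.5335, -0.0826, 0.1979]
tcp_rot: [[0.921, -0.389, -0.002], [-0.389, -0.921, 0.002], [-0.002, -0.001, -1.0]]
force: [1.7, -0.6, -0.4]
opening: 0.004
grasp_force: 0.0
```

Run:
```python
from fit2 import *
P=model(q)[4:].copy(); c,sn=np.cos(q[2]),np.sin(q[2]); P[[1,3],:2]-=.014*np.r_[c,sn]
s=show('wrist','w2',P)
print(s['tcp_rot'].T@(np.r_[P[1][:2],.113]-s['position']))
```

```text
4.75 [ 0.53509308 -0.0829718   0.19796798] [[0.921, -0.388, -0.0], [-0.388, -0.921, 0.001], [-0.0, -0.001, -1.0]] 0.0075438130355061144 [ 0.79 -0.08  0.52]
[0.03677873 0.03703206 0.08492939]
```

View pics/w2.png

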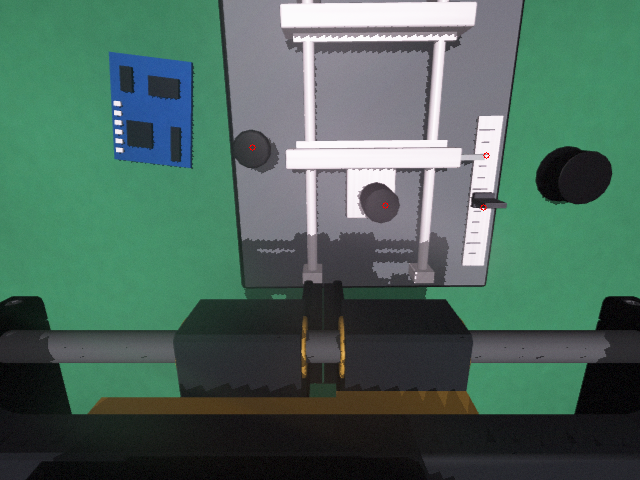

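The jaw has sprung out: the pointer is at (487,156), the knob top at (382,204), the clip top near (490,206) and the plunger is back up at (253,149). Now I'll grasp the knob.

>>> play_rows(
  motion=[
    [[0.037, 0.036, 0, 0, 0, 0], [0.037, 0.036, 0, 0, 0, 0], [0.037, 0.036, 0, 0, 0, 0], [0.037, 0.036, 0, 0, 0, 0], [0.037, 0.036, 0, 0, 0, 0], [0.037, 0.036, 0, 0, 0, 0], [0.037, 0.036, 0, 0, 0, 0], [0.037, 0.036, 0, 0, 0, 0]],
  ],
  fingers=0.07,
)

```text
time_s: 5.42
position: [0.5551, -0.1301, 0.1981]
tcp_rot: [[0.922, -0.387, -0.0], [-0.387, -0.922, 0.0], [-0.0, -0.0, -1.0]]
force: [0.1, 0.2, -0.4]
opening: 0.528
grasp_force: 0.0
```

>>> play_rows(
  motion=[
    [[0, 0, 0.02, 0, 0, 0], [0, 0, 0.045, 0, 0, 0], [0, 0, 0.07, 0, 0, 0], [0, 0, 0.085, 0, 0, 0], [0, 0, 0.085, 0, 0, 0], [0, 0, 0.085, 0, 0, 0]],
  ],
)

```text
time_s: 5.92
position: [0.5549, -0.1304, 0.1127]
tcp_rot: [[0.922, -0.388, -0.002], [-0.388, -0.922, 0.001], [-0.002, -0.0, -1.0]]
force: [-0.0, -0.5, 1.0]
opening: 0.8
grasp_force: 0.0
```

>>> play_rows(
  motion=[
    [[0, 0, 0, 0, 0, 0], [0, 0, 0, 0, 0, 0], [0, 0, 0, 0, 0, 0], [0, 0, 0, 0, 0, 0], [0, 0, 0, 0, 0, 0], [0, 0, 0, 0, 0, 0], [0, 0, 0, 0, 0, 0], [0, 0, 0, 0, 0, 0]],
  ],
  fingers=0.0,
)

```text
time_s: 6.58
position: [0.5553, -0.1309, 0.1132]
tcp_rot: [[0.922, -0.388, 0.0], [-0.388, -0.922, -0.0], [0.0, 0.0, -1.0]]
force: [0.1, -0.5, 0.0]
opening: 0.283
grasp_force: 0.0
```

>>> play_rows(
  motion=[
    [[0, 0, 0, 0, 0, 0], [0, 0, 0, 0, 0, 0], [0, 0, 0, 0, 0, 0], [0, 0, 0, 0, 0, 0]],
  ],
)

```text
time_s: 6.92
position: [0.5554, -0.1306, 0.1132]
tcp_rot: [[0.922, -0.388, 0.0], [-0.388, -0.922, 0.0], [-0.0, -0.0, -1.0]]
force: [0.4, 1.9, 1.1]
opening: 0.242
grasp_force: 30.0
```

>>> play_rows(
  motion=[
    [[-0.005, 0, 0, 0, 0, 0], [-0.012, 0, 0, 0, 0, 0], [-0.02, 0, 0, 0, 0, 0], [-0.027, 0, 0, 0, 0, 0], [-0.032, 0, 0, 0, 0, 0], [-0.033, 0, 0, 0, 0, 0], [-0.033, 0, 0, 0, 0, 0], [-0.033, 0, 0, 0, 0, 0]],
  ],
)

```text
time_s: 7.58
position: [0.5256, -0.1184, 0.1132]
tcp_rot: [[0.922, -0.388, 0.002], [-0.388, -0.922, -0.001], [0.002, -0.0, -1.0]]
force: [5.6, 0.6, -2.6]
opening: 0.238
grasp_force: 30.0
```

Run:
```python
from fit2 import *
import cv2
P=model(q)[4:].copy()
for c in ('side','wrist','top'):
    s=show(c,c+'3',P)
print(s['grasp_force'])
a=cv2.imread('pics/side3raw.png')[270:440,165:405]; b=cv2.imread('pics/wrist3raw.png')
cv2.imwrite('pics/side3c.png',cv2.resize(a,None,fx=3,fy=3,interpolation=cv2.INTER_CUBIC))
```

```text
7.6333 [ 0.52572711 -0.11841172  0.11320805] [[0.922, -0.388, 0.002], [-0.388, -0.922, -0.001], [0.002, -0.0, -1.0]] 0.24262668346536878 [ 4.86  0.31 -3.61]
7.6833 [ 0.52578254 -0.11846634  0.11321916] [[0.922, -0.388, 0.002], [-0.388, -0.922, -0.001], [0.002, -0.0, -1.0]] 0.23950415171253822 [ 4.74  1.64 -3.71]
7.7333 [ 0.52579978 -0.11844007  0.11320111] [[0.922, -0.388, 0.002], [-0.388, -0.922, -0.001], [0.002, -0.0, -1.0]] 0.2412867094878644 [ 5.19  1.22 -3.2 ]
30.000060321763158
```

View pics/wrist3raw.png

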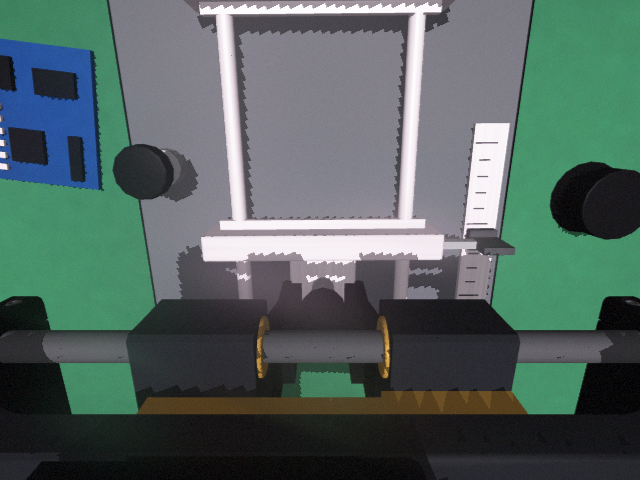

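View pics/side3c.png

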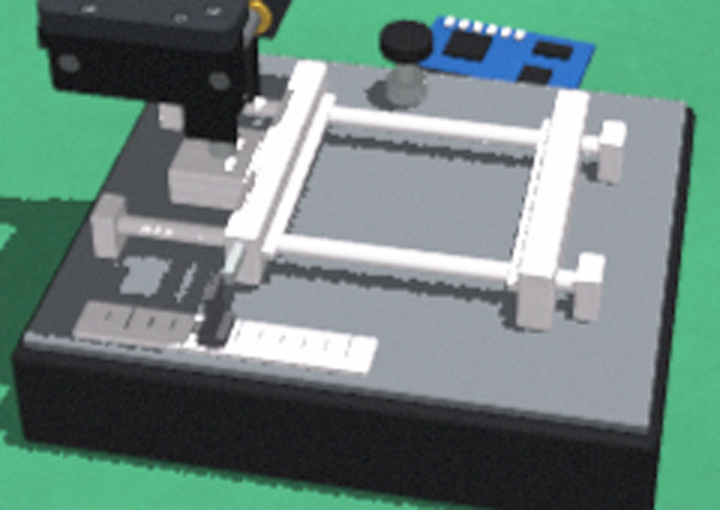

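In the wrist view the pointer tab at (460,244) almost meets the clip at (495,247), and the side view shows them nearly in line. I'll zoom in for the residual.

Run:
```python
from fit2 import *
import cv2
a=cv2.imread('pics/wrist3raw.png')[215:270,435:525]
cv2.imwrite('pics/w3z.png',cv2.resize(a,None,fx=8,fy=8,interpolation=cv2.INTER_CUBIC))
d=np.load('wrist3.npz')
for x in(-.054,-.056,-.058,-.060,-.062):
    print(x,((proj(d,W(q,np.array([[x,-.08,.078],[x,-.07,.078],[x,-.08,.084],[x,-.096,.084]])))-[435,215]+.5)*8).round().tolist())
```

```text
-0.054 [[351.0, 187.0], [197.0, 189.0], [390.0, 214.0], [644.0, 212.0]]
-0.056 [[347.0, 217.0], [194.0, 218.0], [387.0, 244.0], [640.0, 242.0]]
-0.058 [[344.0, 246.0], [191.0, 247.0], [383.0, 274.0], [635.0, 272.0]]
-0.06 [[340.0, 275.0], [188.0, 276.0], [379.0, 304.0], [630.0, 302.0]]
-0.062 [[337.0, 304.0], [185.0, 305.0], [375.0, 334.0], [626.0, 332.0]]
```

View pics/w3z.png

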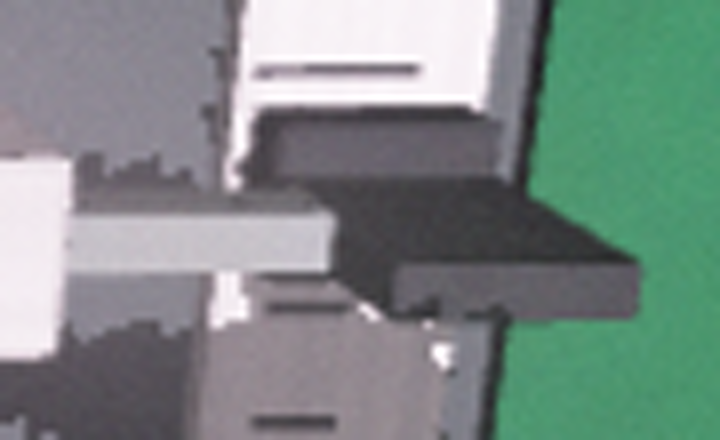

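In the zoom the clip's top face is centred at row 291 and the tab at row 241. That puts the pointer about 1.5–2 mm short of the clip, so I'll pull 2 mm more.

>>> play_rows(
  motion=[
    [[-0.001, 0, 0, 0, 0, 0], [-0.002, 0, 0, 0, 0, 0], [-0.002, 0, 0, 0, 0, 0], [-0.002, 0, 0, 0, 0, 0], [-0.002, 0, 0, 0, 0, 0], [-0.002, 0, 0, 0, 0, 0]],
  ],
)

```text
time_s: 8.23
position: [0.5242, -0.1178, 0.1132]
tcp_rot: [[0.922, -0.388, 0.002], [-0.388, -0.922, -0.001], [0.003, -0.0, -1.0]]
force: [5.3, 1.3, -3.7]
opening: 0.246
grasp_force: 30.0
```

Run:
```python
from fit2 import *
import cv2
s=show('wrist','w4',model(q)[4:]); print(s['grasp_force'])
a=cv2.imread('pics/w4raw.png')[215:270,435:525]
cv2.imwrite('pics/w4z.png',cv2.resize(a,None,fx=8,fy=8,interpolation=cv2.INTER_CUBIC))
g=cv2.imread('pics/w4z.png',0)
print('tab',g[150:330:6,200].tolist()); print('clip',g[180:360:6,560].tolist())
d=np.load('w4.npz')
for x in(-.056,-.058,-.060):
    print(x,((proj(d,W(q,np.array([[x,-.07,.078],[x,-.07,.08],[x,-.09,.084]])))-[435,215]+.5)*8).round().tolist())
```

```text
8.2833 [ 0.52417597 -0.11778886  0.11322428] [[0.922, -0.388, 0.002], [-0.388, -0.922, -0.001], [0.003, -0.0, -1.0]] 0.24210929125879424 [ 5.33  1.39 -4.33]
30.000051939859986
tab [140, 138, 145, 115, 89, 93, 101, 110, 114, 116, 125, 168, 200, 198, 196, 196, 195, 194, 197, 204, 176, 124, 122, 124, 122, 113, 101, 99, 102, 100]
clip [123, 97, 65, 48, 52, 52, 54, 56, 56, 48, 74, 99, 98, 96, 97, 97, 94, 95, 87, 97, 125, 127, 128, 127, 126, 128, 129, 129, 127, 126]
-0.056 [[197.0, 193.0], [208.0, 202.0], [548.0, 217.0]]
-0.058 [[194.0, 222.0], [205.0, 231.0], [544.0, 248.0]]
-0.06 [[191.0, 252.0], [202.0, 261.0], [540.0, 278.0]]
```

The tab centre is at x = -59.1 mm and the clip at -59.2 mm in the fixture's frame, so they're aligned. The jaw is gripped at 30 N, so I'm handing in.

```bash
python3 -c "
from rig import bot
print(bot.hand_in())"
```

```text
the job is handed in; nothing more can be done
None
```

I pressed the plunger to its stop and released it, then pulled the jaw until its pointer measured within about 0.5 mm of the clip; I handed in still gripping the knob at 30 N, at about 8.3 s, and no verdict came back.

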